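# Bring a wet lacquered pendant shade to rest over its drip tray

## Robot

A 6-joint arm with a two-finger parallel gripper is mounted at the origin on the work surface. World frame = base frame: x ahead of the robot, y to its left, z up, the work surface at z = 0. Lengths are in mm, angles in rad, forces in N, time in s.
With the tool pointing down it reaches from about 300 to 875 mm from the base axis. Payload 6.4 kg.
Tool frame: the origin (TCP) lies at the very end of the fingers, on their centre line; the grasp point (between the pads) lies 19 mm behind it; z points along the fingers, y is the line along which they close (so a half turn about z gives the same grasp; the last joint's range is limited). The gripper opens to 88 mm and grips with 3 to 60 N. Pads are 18 mm wide; open, the fingers measure 123 mm over their backs; the gripper's body (75 mm by 187 mm) begins 45 mm behind the grasp point.
Start: joints at [1.089, 0.181, 1.607, -0, 1.354, -0.206], TCP at [156.57, 553.287, 238.714] pointing down, gripper open.
Joint ranges: [-2.99, 2.99], [-0.89, 2.07], [0.3, 2.58], [-1.14, 4.28], [0, 2.63], [-3.12, 3.12]. Speed limits (rad/s): [2.57, 2.57, 3.01, 3.14, 3.14, 3.14].

## Interface

Orientations are given as a 3x3 rotation matrix whose columns are the frame's x, y, z axes.
In Python, from station import env gives the robot as it stands.
- The arm moves only by the shell command python3 -m pendant 'ROWS' [OPENING]. ROWS is JSON, a list of rows, each a list of 2 entries, a list of its own where there are three numbers: the shift along the tool's x, y, z scaled (see below), then the turn about the tool's z scaled (see below). In form: [[[x, y, z], yaw], ...]. A call has 1 to 8 rows; each row is the pose to reach, as a shift and turn from the pose commanded when the call began, along the tool's axes at that moment; what a row does not reach only later rows make up. The controller multiplies each number of a shift by 0.12 m and each number of a turn by pi/2 rad. A row lasts 1/8 s, in which the tool goes at most 62.5 mm and 10.7 degrees, less where a joint would pass 70% of its speed; a pose out of reach is approached as far as the arm can. A call with a number of a shift or a turn outside -1 to 1 is refused whole. A call with a gripper value outside its range is refused whole. OPENING is the opening, from 0 (shut) to 1 (fully open), set as the call begins (- or left out, the last holds). The fingers move at their own pace and stop on an object; the grip force is fixed at half the most. Time passes only in rows, so rows that repeat a pose let the fingers close. It gives the time, the measured TCP pose, the force, the opening and the grip force at its end, in the units of the state.
- env.get_obs(): the state, without advancing time (a new reading comes with each control period).
- env.camera(name): name is "side" or "top" or "wrist"; returns the picture (384x512x3 uint8, blue, green, red); there is no depth.
- env.camera_info(name): a dict with "fx", "fy", "cx", "cy" (pixels), "dist_coeffs" ([k1, k2, p1, p2, k3] as OpenCV has them; the pictures are not rectified), "position" and "attitude" of the camera in the world. Camera axes: x right, y up, looking along -z (the intrinsics and any distortion apply to the point x, -y, -z); pixel columns grow to the right and rows downward; lengths in mm; the calibration is good to about 2 mm. A picture is of the moment at which its call begins: read the wrist's pose just before it. camera_info takes no time and is no camera call; for the wrist camera it gives the pose at the moment of the call.
- env.finish_job(): hands the job in; it is judged then, once.
The state is a dict: "t": time; "joints": joint angles; "qvel": joint speeds; "tau": joint torques, N m; "position": TCP position; "ee_rot": TCP orientation; "force": force on the tool from outside, world axes, zero at the start; "wrist_torque": the same for the moment, N m; "opening": finger opening in mm; "grip_force": force on a finger pad.
Only numpy, scipy, OpenCV 4.12 (cv2) and the standard library are available. Lean on these libraries where they do the work, as an engineer would, in place of code of your own. Each camera call takes 0.05 s, during which the arm holds its last target. There are 200 camera calls.

## Task

The freshly lacquered wooden shade hangs from its trolley behind the parking bar: take the trolley by its orange handle, draw the shade's brass tip out over the bar and run it along the track to the round drip tray. It will swing freely and for a long time, and the lacquer is wet, so never touch the pendant: calm it by moving the trolley alone until it hangs quiet with its tip over the blue spot at the centre of the tray, keep it so for at least five seconds, then let go and leave it hanging there. Leave everything else on the bench where it is, and never let the shade swing as far as 40 degrees from plumb.

Things in the scene. Friction and masses are not known exactly. Their poses are not given: they have to be found in the camera images.
- track: Bench-top finishing track: horizontal aluminium bar 800 mm long and 30 mm square, centre line 255 mm above the table, on dark posts at both ends; fixed. Origin on the table under the bar's middle; its y axis runs along the bar, from the far end (-y) to the parking end (+y); its x axis points level across the bar to the pendant's side, z up.
- trolley (a joint): Position of the grey trolley along the track in m: 0 at the parking end, growing towards the track's -y, end stop at 0.56. It rolls easily: about 0.5 kg, friction about 0.8 N, viscous drag about 2 N s/m. The trolley's middle (and handle) lies at track y = 0.28 - value, x = 0.
- handle (a point): Point to grip on the orange handle: an upright fin on top of the trolley, 18 mm thick along the track, 55 mm long across it, its flat top 22 mm above this point and the trolley's grey deck 30 mm below it; this point is 315 mm above the table. Grip from above with the fingers closing along the track. Axes as the track's.
- pendant (a joint): Swing angle in rad: 0 plumb, positive when the shade is ahead in the direction in which the trolley value grows. Almost undamped (about a minute to drop to 40 percent). angle'' = -w^2 (angle + a/9.81), a = the trolley's acceleration (growing value positive), w nominally 3.8 rad/s (period 1.65 s), up to 12 percent off by hidden mass differences.
- pivot (a point): Pivot pin of the pendant, carried by the trolley: 110 mm from the bar's centre line on the track's +x side, 255 mm above the table. The pendant (rod, shade, counterweight, finial) swings on it only in the upright plane along the track.
- shade: Turned wooden lamp shade, brown dome 124 mm across and 70 mm tall, about 0.45 kg, fixed on the pendant's brass rod (8 mm thick, counted with the shade) with its flat underside 185 mm below the pivot; wet, must not be touched. Origin at the centre of its underside.
- counterweight: Brass ball 46 mm across, about 0.40 kg, at the top of the same rod, its centre (origin) 120 mm above the pivot; must not be touched. It reaches 398 mm above the table, 110 mm to the side of the handle.
- finial_tip (a point): Centre of the brass ball, 16 mm across, at the very bottom of the pendant, 207 mm below the pivot (48 mm above the table when plumb).
- bar_mid (a point): Middle of the fixed parking bar: level steel bar 12 mm thick, 180 mm long, lying across the track direction on two short red posts at trolley value 0.03, axis 47 mm above the table. As the trolley leaves, the finial catches on it, the pendant leans back to about -0.4 rad and slips over suddenly when the pivot is about 76 mm past the bar.
- drip_tray: Round white drip tray 140 mm across, 18 mm high, with a blue spot 40 mm across at its centre, fixed on the table straight below the path of the pendant. Origin under its centre.
- lacquer_can: Bystander, to be left alone: aluminium can with a blue band, 84 mm across, 100 mm tall, standing beyond the track; origin under its centre.
- glue_bottle: Bystander, to be left alone: yellow bottle with a red cap, 54 mm across, 105 mm tall, standing beyond the track; origin under its centre.
- lamp_disc: Bystander, to be left alone: flat pale wooden disc with a hole, 150 mm across, 18 mm thick, lying on the robot's side of the track; origin under its centre.
- screwdriver: Bystander, to be left alone: red-handled screwdriver lying on the robot's side of the track; origin under its middle.
Things that resemble listed ones, but are neither listed nor needed, are in the scene too. Of the things that look like the drip_tray, take the one that is nearest to the robot's base at the start.

How it is judged (in metres and radians):
On the way, in this order (a step that is already met when the one before it is completed fails the run):
1. the shade's tip is drawn over the parking bar and hangs beyond it (y of finial_tip in the frame of track below 0.21 m), for 0.1 s.
2. the shade hangs quiet over the tray for 4 s: tip within 20 mm of the tray's centre seen from above, swing angle within 0.1 rad of plumb (horizontal distance between finial_tip and drip_tray below 0.02 m and value of joint pendant between -0.1 and 0.1 rad), for 4 s.
At the end, for the whole second after the job is handed in: The trolley is let go and the shade hangs quiet over the drip tray: tip within 20 mm of the tray's centre seen from above, swing angle within 0.1 rad of plumb, swing rate under 0.35 rad/s (all of step 2 and velocity of joint pendant between -0.35 and 0.35 rad/s); the robot touches nothing.
It fails at once if the robot touches the pendant (wet shade, its rod and finial, or the counterweight) (contact force between any of shade, counterweight and the fingers above 0.3 N or contact force between any of shade, counterweight and the arm above 0.3 N).
It fails at once if the pendant swings wildly (more than 0.7 rad from plumb) (value of joint pendant above 0.7 rad or value of joint pendant below -0.7 rad).
It fails at once if something else on the bench is displaced by more than 30 mm (distance of any of lacquer_can, glue_bottle, lamp_disc, screwdriver from where it was at the start of the episode above 0.03 m).
It also fails if it takes over 51 s, if anything falls off the work surface, if the arm or the gripper's body presses on something with over 40 N, if the wrist force passes 120 N, or if a joint passes its speed limit or range.

## Working session

There is one attempt and no reset: what is moved stays moved. The work goes in short steps, Python scripts to look and compute and a shell command to move; the robot and the scene stay as the last step left them, time stands still between calls to the robot, and variables do not carry over. Pictures are saved under pics/ and viewed, at most 10 in all, crops included, and the job is handed in when it is done.

```bash
mkdir -p pics; ls
python3 - <<'E'
from station import env
import cv2,json
for n in("side","top"):
    cv2.imwrite(f"pics/{n}0.png",env.camera(n)); print(n,env.camera_info(n))
o=env.get_obs(); print(o)
E
```

```text
pics
side {'fx': 478.6319829537844, 'fy': 478.6319829537844, 'cx': 253.30223142093178, 'cy': 190.61876867356926, 'dist_coeffs': array([-0.20230315,  0.        ,  0.        ,  0.        ,  0.        ]), 'position': array([-285.14985162, -277.99970417,  882.30178373]), 'attitude': array([[ 0.31150452,  0.54189321, -0.7805874 ],
       [-0.95008512,  0.19266369, -0.24539553],
       [ 0.01741268,  0.81806629,  0.57486028]])}
top {'fx': 375.8717409623475, 'fy': 375.8717409623475, 'cx': 254.03375154929162, 'cy': 191.30679180182173, 'dist_coeffs': array([-0.07147605,  0.        ,  0.        ,  0.        ,  0.        ]), 'position': array([ 3.73462886e+02, -2.70879055e-01,  1.05801386e+03]), 'attitude': array([[-1.04805820e-01,  9.65659390e-01, -2.37734479e-01],
       [-9.94492440e-01, -1.01941573e-01,  2.43454753e-02],
       [-7.25589873e-04,  2.38976690e-01,  9.71025033e-01]])}
{'t': 0.1, 'joints': array([ 1.08871013e+00,  1.81415668e-01,  1.60787842e+00,  1.95431650e-05,
        1.35379895e+00, -2.06318337e-01]), 'qvel': array([ 0.00012303, -0.002239  , -0.00168875,  0.00091134,  0.00041752,
       -0.00013061]), 'tau': array([ 1.44645182e-03, -4.34824526e+01, -3.42696512e+01,  7.04945647e-02,
        3.39896686e-02,  4.28934115e-07]), 'position': array([156.33167985, 552.85725351, 237.9432555 ]), 'ee_rot': array([[-9.62215137e-01,  2.72289408e-01, -7.12530560e-04],
       [ 2.72290145e-01,  9.62214286e-01, -1.32053613e-03],
       [ 3.26039082e-04, -1.46465491e-03, -9.99998874e-01]]), 'force': array([-0.61207907, -0.60042898,  0.18259345]), 'wrist_torque': array([0.0053943 , 0.00516104, 0.01207318]), 'grip_force': 0.0, 'opening': 88.11488815640325}
```

View pics/top0.png

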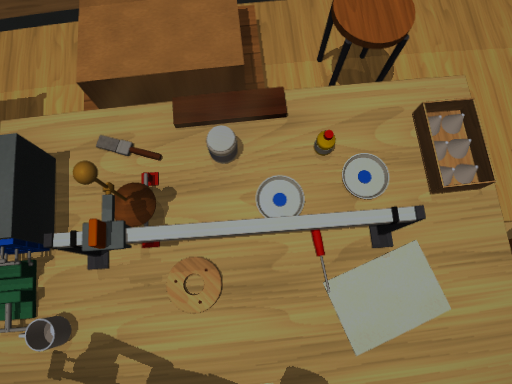

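View pics/side0.png

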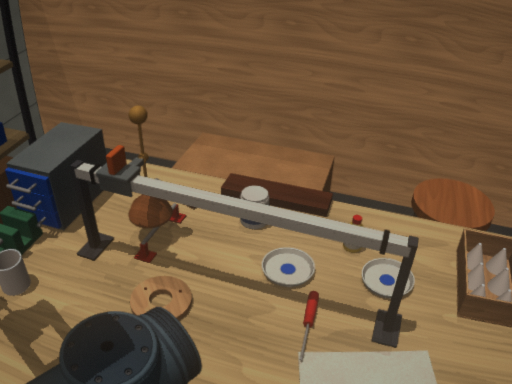

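The top view shows the orange handle at about (95,233), with the bar running to (415,213). The trays' blue spots are at (280,199) and (364,177), and the red bar posts at about (150,180) and (150,243). The side view shows the handle at (117,160) and the spots at (288,269) and (388,280).

```bash
cat > h.py <<'E'
from station import env
import cv2,numpy as np
def ray(info,uv):
    K=np.array([[info['fx'],0,info['cx']],[0,info['fy'],info['cy']],[0,0,1]])
    p=cv2.undistortPoints(np.array(uv,float).reshape(-1,1,2),K,info['dist_coeffs'])[:,0]
    d=np.c_[p[:,0],-p[:,1],-np.ones(len(p))]@np.array(info['attitude']).T
    return np.array(info['position']),d
def plane(info,uv,z):
    c,d=ray(info,uv); return c+d*((z-c[2])/d[:,2])[:,None]
def tri(i1,u1,i2,u2):
    A=[];b=[]
    for i,u in((i1,u1),(i2,u2)):
        c,d=ray(i,u); d=d[0]/np.linalg.norm(d[0]); P=np.eye(3)-np.outer(d,d); A.append(P);b.append(P@c)
    return np.linalg.lstsq(np.vstack(A),np.hstack(b),rcond=None)[0]
def blobs(img,lo,hi,amin=30):
    m=cv2.inRange(cv2.cvtColor(img,cv2.COLOR_BGR2HSV),np.array(lo),np.array(hi))
    n,l,s,c=cv2.connectedComponentsWithStats(m)
    return [(c[i].round(1),s[i]) for i in range(1,n) if s[i,4]>=amin]
E
python3 - <<'E'
from h import *
I={n:env.camera_info(n) for n in("side","top")}
im={n:cv2.imread(f"pics/{n}0.png") for n in I}
for n in I:
    print(n,"blue",[(c,s[4],plane(I[n],c,18)[0].round(1)) for c,s in blobs(im[n],(105,150,60),(130,255,255))])
    print(n,"orange",[(c,s.tolist()) for c,s in blobs(im[n],(3,170,90),(14,255,255))])
    print(n,"red",[(c,s.tolist()) for c,s in blobs(im[n],(0,170,60),(2,255,255),15)])
t=im["top"]; 
for x in (180,380): print(x,[(y,t[y,x].tolist()) for y in range(205 if x<300 else 200,245 if x<300 else 235)][::1])
E
python3 -c "
import cv2;a=cv2.imread('pics/top0.png')[150:280,40:240];b=cv2.imread('pics/side0.png')[90:220,60:260]
import numpy as np;cv2.imwrite('pics/c1.png',cv2.resize(np.hstack([a,b]),None,fx=2,fy=2,interpolation=cv2.INTER_CUBIC))"
```

```text
side blue [(array([ 33.6, 188.6]), np.int32(736), array([658.7, 771.5,  18. ])), (array([ 17.5, 193.9]), np.int32(32), array([614.9, 805.3,  18. ])), (array([287.5, 268.5]), np.int32(81), array([ 587.3, -100.3,   18. ])), (array([386.8, 279.3]), np.int32(87), array([ 628.7, -352.6,   18. ]))]
side orange [(array([114.3, 150.9]), [106, 145, 18, 13, 98]), (array([457.1, 200.6]), [414, 179, 80, 48, 1782]), (array([180.8, 217.4]), [177, 213, 9, 10, 38]), (array([310.8, 308.6]), [304, 292, 14, 32, 225])]
side red [(array([357. , 217.7]), [354, 216, 7, 5, 27]), (array([310.4, 305.6]), [307, 300, 8, 14, 50])]
top blue [(array([364. , 176.2]), np.int32(131), array([ 639.5, -347.7,   18. ])), (array([279.3, 199. ]), np.int32(133), array([598.2, -95.3,  18. ])), (array([  6.2, 241.3]), np.int32(83), array([556.2, 693.1,  18. ]))]
top orange [(array([375.3,  18.2]), [333, 0, 82, 43, 2889]), (array([249.9,  13.4]), [238, 5, 19, 20, 148]), (array([256.4,  53.7]), [250, 25, 14, 57, 352]), (array([260.5,  85. ]), [258, 83, 6, 5, 30]), (array([ 89.3, 105.4]), [84, 101, 15, 9, 97]), (array([122.7, 21
[... 1360 characters left out ...]
 (204, [72, 125, 149]), (205, [74, 128, 149]), (206, [72, 126, 149]), (207, [71, 124, 148]), (208, [81, 121, 143]), (209, [119, 132, 137]), (210, [149, 152, 147]), (211, [146, 153, 147]), (212, [146, 152, 147]), (213, [147, 153, 147]), (214, [146, 153, 147]), (215, [148, 153, 147]), (216, [154, 152, 147]), (217, [154, 153, 148]), (218, [150, 153, 147]), (219, [147, 153, 147]), (220, [149, 152, 148]), (221, [148, 153, 148]), (222, [111, 117, 114]), (223, [44, 48, 51]), (224, [29, 32, 34]), (225, [8, 9, 9]), (226, [11, 11, 11]), (227, [12, 11, 11]), (228, [12, 11, 12]), (229, [12, 11, 11]), (230, [12, 11, 11]), (231, [13, 12, 12]), (232, [12, 10, 11]), (233, [13, 12, 13]), (234, [20, 19, 21])]
```

View pics/c1.png

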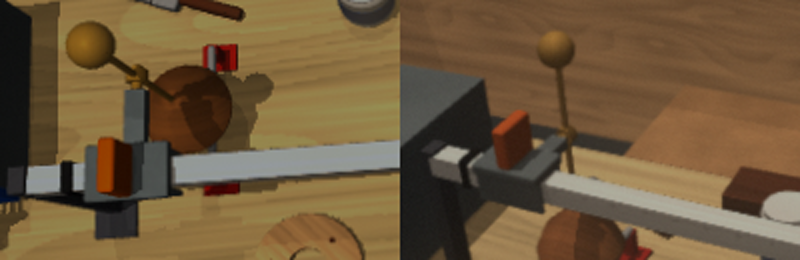

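The crops show the fin's bright top face centred at top pixel (92,232), and the counterweight and rod on the +x side. The pendant hangs close to plumb. The bar's top face is clean, so it's good for a line fit.

Run:
```python
from h import *
I={n:env.camera_info(n) for n in("side","top")}
for a,b in(((287.5,268.5),(279.3,199.)),((386.8,279.3),(364.,176.2))):
    p=tri(I["side"],a,I["top"],b); print("tray",p.round(1),np.hypot(*p[:2]).round(1))
B=plane(I["top"],[(180,230.6),(380,215.6)],270); H=plane(I["top"],[(92.3,232.2)],337)[0]
u=B[1]-B[0];u/=np.linalg.norm(u); n=np.array([-u[1],u[0],0]); n*=np.sign(n[0])
print("bar",B.round(1),"u(-y)",u.round(4),"n(+x)",n.round(4),"H",H.round(1),"H off line",((H-B[0])@n).round(1))
print("H side",tri(I["side"],(117,148),I["top"],(92.3,232.2)).round(1))
T=tri(I["side"],(287.5,268.5),I["top"],(279.3,199.))
print("tray off line",((T-B[0])@n).round(1),"travel",((T-H)@u).round(1))
for c in((153,172),(150.7,244.4)): print("redpost",(( plane(I["top"],[c],47)[0]-H)@u).round(1))
o=env.get_obs();R=o['ee_rot'];p=o['position']
print("shift tool", (R.T@(H-p)).round(1), "yaw of tool y", np.degrees(np.arctan2(R[1,1],R[0,1])), "u", np.degrees(np.arctan2(u[1],u[0])))
```

```text
tray [601.5 -96.9   3.7] 609.2
tray [ 643.4 -353.2    3.7] 734.0
bar [[ 497.8  144.5  270. ]
 [ 484.7 -282.8  270. ]] u(-y) [-0.0305 -0.9995  0.    ] n(+x) [ 0.9995 -0.0305  0.    ] H [501.4 304.3 337. ] H off line -1.3
H side [501.2 298.2 344.5]
tray off line 111.0 travel 398.0
redpost 46.0
redpost 37.3
shift tool [-399.7 -145.4  -99. ] yaw of tool y 74.1994370892231 u -91.74885190695339
```

```bash
python3 -m pendant '[[[0,0,-0.5],-0.08],[[0,0,-1],-0.156],[[0,0,-1],-0.156],[[0,0,-1],-0.156]]' 1
python3 -m pendant '[[[-0.5,-0.33,-0.1],0],[[-0.98,-0.66,-0.2],0]]' 
python3 -m pendant '[[[-0.5,-0.33,0],0],[[-0.98,-0.66,0],0]]' 
python3 -m pendant '[[[-0.5,-0.33,0],0],[[-0.75,-0.5,0],0],[[-0.75,-0.5,0],0],[[-0.75,-0.5,0],0]]'
python3 - <<'E'
from h import *
o=env.get_obs();R=o['ee_rot'];p=o['position'];i=env.camera_info("wrist")
im=env.camera("wrist");cv2.imwrite("pics/w1.png",im)
print(o['t'],p,R.round(3),R.T@(np.array([501.4,304.3,296])-p),i['position'])
print([(c,s.tolist(),plane(i,c,337)[0].round(1)) for c,s in blobs(im,(3,170,60),(14,255,255),100)])
E
```

```text
t: 0.6
position: [156.4, 553.0, 357.9]
ee_rot: [[-1.0, 0.031, -0.0], [0.031, 1.0, -0.001], [0.0, -0.001, -1.0]]
force: [0.8, -0.7, 0.0]
opening: 88.2
grip_force: 0.0
t: 0.85
position: [256.6, 480.1, 376.9]
ee_rot: [[-1.0, 0.029, -0.003], [0.029, 1.0, -0.004], [0.003, -0.004, -1.0]]
force: [0.4, 1.0, -0.8]
opening: 88.1
grip_force: 0.0
t: 1.1
position: [359.0, 406.8, 377.2]
ee_rot: [[-1.0, 0.031, -0.003], [0.031, 1.0, -0.002], [0.003, -0.002, -1.0]]
force: [0.5, -0.0, -0.4]
opening: 88.3
grip_force: 0.0
t: 1.6
position: [445.6, 345.7, 377.7]
ee_rot: [[-1.0, 0.031, -0.003], [0.031, 1.0, -0.001], [0.003, -0.001, -1.0]]
force: [-0.5, 0.1, -0.6]
opening: 88.4
grip_force: 0.0
1.6 [445.59531569 345.74401951 377.70292579] [[-1.     0.031 -0.003]
 [ 0.031  1.    -0.001]
 [ 0.003 -0.001 -1.   ]] [-57.34309697 -39.5728611   81.5652838 ] [363.12208047 347.93444058 523.31537013]
[(array([223.1, 178.2]), [211, 171, 25, 18, 294], array([418.8, 322.7, 337. ])), (array([207.7, 263.7]), [194, 227, 28, 70, 1466], array([481.7, 307.4, 337. ]))]
```

View pics/w1.png

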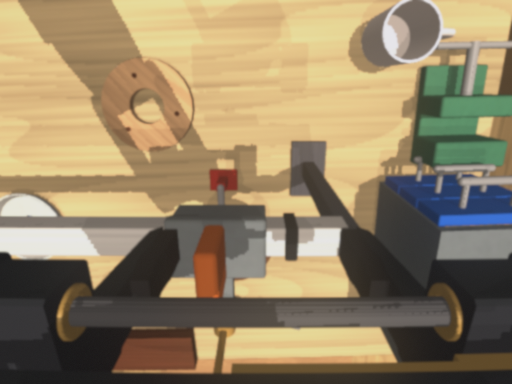

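The wrist view shows the fin at (208,263) between the fingers' spans and the trolley deck around it, matching the top-view estimate. I'll centre over it, descend and grip.

```bash
python3 -m pendant '[[[-0.24,-0.16,0],0],[[-0.48,-0.32,0],0],[[-0.48,-0.32,0.2],0],[[-0.48,-0.32,0.44],0],[[-0.48,-0.32,0.66],0],[[-0.48,-0.32,0.66],0]]' 1
python3 -m pendant '[[[0,0,0],0],[[0,0,0],0],[[0,0,0],0],[[0,0,0],0],[[0,0,0],0]]' 0
python3 - <<'E'
from h import *
for n in("side","top"): cv2.imwrite(f"pics/{n}2.png",env.camera(n))
a=cv2.imread("pics/side2.png");b=cv2.imread("pics/top2.png");cv2.imwrite("pics/g2.png",cv2.resize(np.hstack([a[60:330,:400],b[60:330,:400]]),None,fx=1,fy=1))
E
```

```text
t: 2.4
position: [500.4, 306.4, 297.9]
ee_rot: [[-1.0, 0.029, -0.005], [0.029, 1.0, -0.002], [0.005, -0.002, -1.0]]
force: [-0.3, -0.2, 0.0]
opening: 88.1
grip_force: 0.0
t: 3.02
position: [502.9, 305.6, 300.5]
ee_rot: [[-1.0, 0.031, 0.0], [0.031, 1.0, 0.0], [-0.0, 0.0, -1.0]]
force: [0.1, 0.3, 0.0]
opening: 40.3
grip_force: 0.0
```

View pics/g2.png

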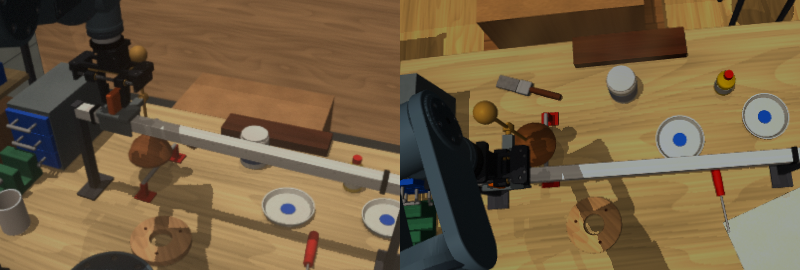

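The fingers straddle the fin and are still closing. The counterweight is clearly visible from the top camera at about (86,173), so it can be used for swing tracking.

```bash
python3 -m pendant '[[[0,0,0],0],[[0,0,0],0],[[0,0,0],0],[[0,0,0],0],[[0,0,0],0]]' 0
cat >> h.py <<'E'
u=np.array([-.0305,-.9995,0]);n=np.array([.9995,-.0305,0]);H0=np.array([501.4,304.3,0]);T=np.array([601.5,-96.9,0])
def ball(im):
    "counterweight centroid in top picture: yellow-brown round blob"
    m=cv2.inRange(cv2.cvtColor(im,cv2.COLOR_BGR2HSV),np.array((10,170,60)),np.array((22,255,255)))
    m=cv2.morphologyEx(m,cv2.MORPH_OPEN,np.ones((9,9)))
    N,l,s,c=cv2.connectedComponentsWithStats(m)
    return [(c[i],s[i]) for i in range(1,N)]
E
python3 - <<'E'
from h import *
im=cv2.imread("pics/top2.png"); h=cv2.cvtColor(im,cv2.COLOR_BGR2HSV)
print(h[165:182:4,78:96:4].tolist()); print(ball(im))
print(h[200:212:4,122:146:6].tolist(),h[120,200],h[300,200])
E
```

```text
t: 3.75
position: [502.8, 305.6, 300.3]
ee_rot: [[-1.0, 0.031, -0.0], [0.031, 1.0, -0.0], [0.0, -0.0, -1.0]]
force: [0.1, -0.2, -0.9]
opening: 17.9
grip_force: 30.0
[[[18, 204, 131], [18, 204, 134], [19, 203, 118], [18, 195, 90], [19, 161, 76]], [[19, 205, 147], [19, 204, 150], [18, 202, 130], [18, 198, 103], [18, 191, 64]], [[18, 207, 144], [19, 206, 151], [18, 202, 126], [18, 198, 99], [18, 195, 64]], [[18, 205, 128], [19, 203, 127], [18, 201, 113], [19, 202, 86], [18, 192, 53]], [[18, 205, 92], [18, 202, 97], [18, 200, 83], [18, 193, 58], [19, 158, 89]]]
[(array([375.24728997,  18.4200542 ]), array([ 333,    0,   82,   43, 2952], dtype=int32)), (array([246.52615385,  14.99692308]), array([238,   6,  18,  19, 325], dtype=int32)), (array([255.,  46.]), array([251,  40,   9,  13, 117], dtype=int32)), (array([253.74561404,  69.95614035]), array([245,  54,  18,  30, 456], dtype=int32)), (array([225.78291815, 100.4252669 ]), array([ 173,   88,  102,   27, 1686], dtype=int32)), (array([ 83.47184987, 171.82037534]), array([ 74, 162,  20,  21, 373], dtype=int32)), (array([126. , 190.5]), array([122, 186,   9,  10,  90], dtype=int32))]
[[[12, 203, 103], [12, 204, 106], [13, 205, 61], [13, 205, 51]], [[12, 201, 85], [13, 204, 95], [12, 203, 54], [12, 202, 53]], [[150, 17, 15], [8, 93, 11], [12, 204, 55], [12, 204, 55]]] [ 11 176  71] [ 14 166  92]
```

```bash
cat >> h.py <<'E'
P0=np.array([502.8,305.6,0])
def ball(im):
    m=cv2.inRange(cv2.cvtColor(im,cv2.COLOR_BGR2HSV),np.array((16,150,35)),np.array((21,255,255)))
    m=cv2.morphologyEx(m,cv2.MORPH_OPEN,np.ones((7,7)))
    N,l,s,c=cv2.connectedComponentsWithStats(m)
    return [c[i] for i in range(1,N) if 200<s[i,4]<600 and max(s[i,2:4])<32]
def angle(im,info,val):
    piv=P0+u*val+n*110
    best=None
    for c in ball(im):
        th=0
        for _ in range(6):
            p=plane(info,[c],255+120*np.cos(th))[0]-piv
            th=-np.arcsin(np.clip(p@u/120,-1,1))
        if abs(p@n)<25: best=th
    return best
def val(o): return (o['position']-P0)@u*[1][0]
def watch(k):
    info=env.camera_info("top");r=[]
    for _ in range(k):
        o=env.get_obs(); im=env.camera("top"); r.append((o['t'],val(o),angle(im,info,val(o))))
    cv2.imwrite("pics/last.png",im); return r
def show(r):
    for t,v,a in r: print(f"{t:.3f} {v:.1f} {a if a is None else round(float(a),3)}")
E
python3 -c "
from h import *
print(angle(cv2.imread('pics/top2.png'),env.camera_info('top'),0))"
python3 -m pendant '[[[0,-0.05,0],0],[[0,-0.14,0],0],[[0,-0.23,0],0],[[0,-0.32,0],0],[[0,-0.42,0],0],[[0,-0.5,0],0],[[0,-0.58,0],0],[[0,-0.66,0],0]]' 0
python3 -c "
from h import *
show(watch(2))"
```

```text
0.004131382264767518
t: 4.75
position: [500.4, 225.9, 300.3]
ee_rot: [[-1.0, 0.031, 0.0], [0.031, 1.0, 0.0], [-0.0, 0.0, -1.0]]
force: [2.3, 0.9, -2.8]
opening: 18.0
grip_force: 30.0
4.750 79.7 None
4.800 80.9 None
```

Run:
```python
from h import *
im=cv2.imread("pics/last.png");i=env.camera_info("top")
for c in ball(im): print(c)
s=env.camera("side");cv2.imwrite("pics/g3.png",np.hstack([im[60:330,:380],s[60:330,:380]]))
```

```text
[334.29758713  45.58176944]
[320.92875318  73.53689567]
[119.07749077  99.7195572 ]
```

View pics/g3.png

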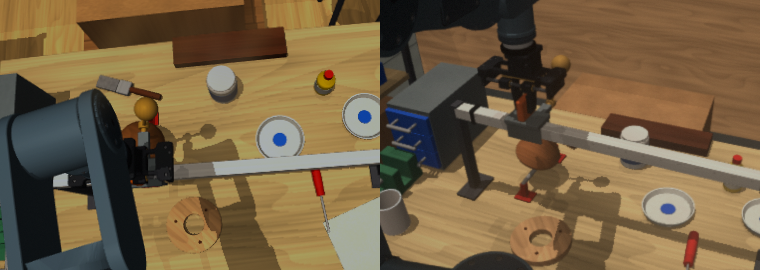

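The top view shows the ball at about (146,167), in front of the bench and unobstructed. My mask rejected it, probably because it merged with the rod, so I'll fix the mask with a round kernel.

```bash
cat >> h.py <<'E'
def ball(im):
    m=cv2.inRange(cv2.cvtColor(im,cv2.COLOR_BGR2HSV),np.array((15,165,30)),np.array((22,255,255)))
    m=cv2.morphologyEx(m,cv2.MORPH_OPEN,cv2.getStructuringElement(cv2.MORPH_ELLIPSE,(13,13)))
    N,l,s,c=cv2.connectedComponentsWithStats(m)
    return [s[i,:2]+s[i,2:4]/2-.5 for i in range(1,N) if max(s[i,2:4])<40]
E
python3 - <<'E'
from h import *
i=env.camera_info("top")
for f,v in(("top0",0),("top2",0),("last",81)):
    im=cv2.imread(f"pics/{f}.png");print([b.round(1) for b in ball(im)],angle(im,i,v))
h=cv2.cvtColor(cv2.imread("pics/last.png"),cv2.COLOR_BGR2HSV)
print(h[167,130:164:3].tolist(),h[155:182:3,146].tolist())
E
```

```text
[array([187.5,   6.5]), array([ 84.5, 172. ])] 0.008402857691400142
[array([ 84.5, 172. ])] 0.008402857691400142
[array([145.5, 168.5])] -0.3007008320644993
[[22, 129, 168], [20, 140, 151], [18, 209, 143], [19, 207, 154], [19, 208, 167], [19, 207, 165], [19, 208, 145], [18, 205, 122], [18, 204, 90], [18, 198, 49], [19, 137, 168], [19, 135, 168]] [[10, 199, 59], [18, 205, 108], [18, 208, 136], [19, 205, 149], [19, 208, 156], [19, 207, 148], [18, 207, 133], [18, 207, 112], [18, 203, 74]]
```

```bash
python3 -m pendant '[[[0,-0.07,0],0],[[0,-0.14,0],0],[[0,-0.2,0],0],[[0,-0.26,0],0]]' 0 | head -2
python3 -c "
from h import *
show(watch(5))"
```

```text
t: 5.4
position: [499.4, 194.8, 300.3]
5.400 110.9 -0.287
5.450 111.8 -0.24
5.500 111.4 -0.189
5.550 111.0 -0.129
5.600 110.8 -0.076
```

```bash
python3 -m pendant '[[[0,-0.33,0],0],[[0,-0.66,0],0],[[0,-0.99,0],0]]' 0 | head -2
python3 -m pendant '[[[0,-0.33,0],0],[[0,-0.66,0],0],[[0,-0.99,0],0]]' 0 | head -2
python3 -m pendant '[[[0,-0.33,0],0],[[0,-0.33,0],0],[[0,-0.33,0],0]]' 0 | head -2
python3 -c "
from h import *
show(watch(12))"
```

```text
t: 6.02
position: [495.9, 76.3, 300.3]
t: 6.4
position: [492.3, -42.5, 300.3]
t: 6.78
position: [491.2, -81.7, 300.3]
6.775 387.5 None
6.825 387.1 None
6.875 386.9 None
6.925 386.8 None
6.975 386.7 None
7.025 386.6 None
7.075 386.6 None
7.125 386.6 None
7.175 386.5 None
7.225 386.5 None
7.275 386.6 None
7.325 386.5 None
```

Run:
```python
from h import *
im=cv2.imread("pics/last.png");i=env.camera_info("top");print(ball(im))
s=env.camera("side");cv2.imwrite("pics/g4.png",np.hstack([im[60:330,100:480],s[60:330,100:480]]));cv2.imwrite("pics/s4.png",s)
```

```text
[]
```

View pics/g4.png

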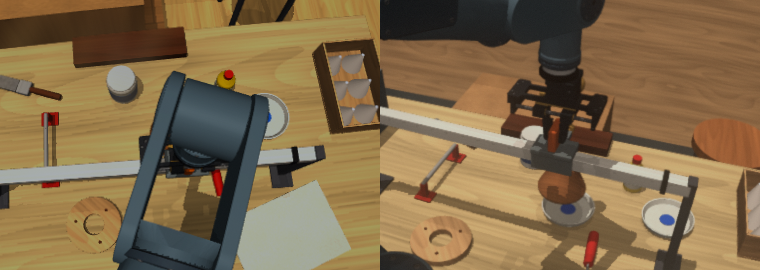

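The top view is occluded by the wrist here, but the side view shows the shade clearly at about (280,245) above the tray, so I'll track it there.

```bash
cat >> h.py <<'E'
def shade(im):
    m=cv2.inRange(cv2.cvtColor(im,cv2.COLOR_BGR2HSV),np.array((8,185,20)),np.array((15,255,255)))
    m[:205]=0; m[300:]=0
    m=cv2.morphologyEx(m,cv2.MORPH_OPEN,np.ones((5,5)))
    N,l,s,c=cv2.connectedComponentsWithStats(m)
    if N<2:return None
    k=1+np.argmax(s[1:,4]); x,y,w,h,a=s[k]
    yy,xx=np.nonzero(l==k); rows=range(y+h-25,y+h-5)
    mid=[(xx[yy==r].min()+xx[yy==r].max())/2 for r in rows if (yy==r).any()]
    return np.array([np.mean(mid),y+h-15.]),s[k]
def sang(im,info,v):
    r=shade(im)
    if r is None:return None
    c,d=ray(info,[r[0]]);piv=P0+u*v+n*110;piv[2]=255
    p=c+d[0]*(((piv-c)@n)/(d[0]@n))-piv
    return np.arctan2(p@u,-p[2])
def swatch(k,gap=None):
    info=env.camera_info("side");r=[]
    for _ in range(k):
        o=env.get_obs(); im=env.camera("side"); r.append((o['t'],val(o),sang(im,info,val(o))))
    cv2.imwrite("pics/lasts.png",im); return r
E
python3 - <<'E'
from h import *
i=env.camera_info("side");im=cv2.imread("pics/s4.png");print(shade(im),sang(im,i,386.5))
h=cv2.cvtColor(im,cv2.COLOR_BGR2HSV);print(h[225:270:5,280].tolist(),h[245,250:312:5].tolist())
show(swatch(18))
print(shade(cv2.imread("pics/lasts.png")))
E
```

```text
None None
[[15, 55, 56], [18, 46, 55], [11, 162, 126], [11, 163, 133], [11, 163, 139], [12, 164, 129], [11, 156, 95], [12, 154, 91], [16, 42, 103]] [[18, 116, 182], [18, 113, 178], [12, 160, 123], [12, 162, 134], [12, 162, 124], [11, 159, 133], [11, 163, 139], [11, 162, 132], [12, 156, 93], [12, 150, 85], [12, 150, 75], [16, 123, 124], [18, 114, 188]]
7.425 386.5 None
7.475 386.5 None
7.525 386.5 None
7.575 386.5 None
7.625 386.5 None
7.675 386.6 None
7.725 386.5 None
7.775 386.5 None
7.825 386.6 None
7.875 386.5 None
7.925 386.5 None
7.975 386.5 None
8.025 386.5 None
8.075 386.5 None
8.125 386.5 None
8.175 386.5 None
8.225 386.6 None
8.275 386.6 None
None
```

Saturation there is about 150–164, so I'll adjust the mask.

```bash
sed -i 's/np.array((8,185,20)),np.array((15,255,255))/np.array((9,140,20)),np.array((14,180,255))/' h.py
cat >> h.py <<'E'
from scipy.optimize import least_squares
def fit(r,w0=None):
    r=[x for x in r if x[2] is not None];t=np.array([x[0] for x in r]);a=np.array([x[2] for x in r]);t0=t[-1]
    f=lambda p:p[0]+p[1]*np.cos(p[3]*(t-t0))+p[2]*np.sin(p[3]*(t-t0))-a
    g=(lambda p:np.r_[f(p),(p[3]-(w0 or 3.8))*(.01 if w0 is None else 10)])
    s=least_squares(g,[0,.1,.1,w0 or 3.8]);p=s.x
    print("t0",t0,"offs %.3f th %.3f rate %.3f w %.3f amp %.3f rms %.4f"%(p[0],p[1],p[2]*p[3],p[3],np.hypot(p[1],p[2]),np.std(f(p))));return p
E
python3 - <<'E'
from h import *
i=env.camera_info("side")
for f in("s4","lasts"):
    im=cv2.imread(f"pics/{f}.png");print(shade(im),sang(im,i,386.5))
r=swatch(34);show(r[::3]);fit(r)
E
```

```text
(array([458.125, 215.   ]), array([ 414,  205,   81,   25, 1503], dtype=int32)) 1.6442148205193137
(array([458.05, 215.  ]), array([ 414,  205,   81,   25, 1508], dtype=int32)) 1.6441355537791602
8.325 386.5 1.644
8.475 386.5 1.644
8.625 386.5 1.644
8.775 386.5 1.644
8.925 386.5 1.644
9.075 386.5 1.644
9.225 386.5 1.644
9.375 386.5 1.644
9.525 386.5 1.644
9.675 386.5 1.644
9.825 386.5 1.644
9.975 386.5 1.644
t0 9.975 offs 1.644 th 0.000 rate -0.000 w 3.800 amp 0.000 rms 0.0000
```

```bash
sed -i 's/m\[:205\]=0; m\[300:\]=0/m[:205]=0; m[300:]=0; m[:,400:]=0; m[:,:180]=0/' h.py
python3 - <<'E'
from h import *
i=env.camera_info("side")
for f in("s4","lasts"):
    im=cv2.imread(f"pics/{f}.png");print(shade(im),sang(im,i,386.5))
r=swatch(28);show(r[::3]);p=fit(r)
print(shade(cv2.imread("pics/lasts.png")))
E
```

```text
(array([281.25, 248.  ]), array([ 258,  232,   47,   31, 1166], dtype=int32)) -0.03925172697628549
(array([288.525, 249.   ]), array([ 265,  232,   47,   32, 1197], dtype=int32)) 0.06476333511222583
10.025 386.5 0.045
10.175 386.5 -0.015
10.325 386.5 -0.075
10.475 386.5 -0.111
10.625 386.5 -0.116
10.775 386.5 -0.091
10.925 386.5 -0.038
11.075 386.5 0.023
11.225 386.5 0.08
11.375 386.5 0.115
t0 11.375 offs 0.000 th 0.113 rate 0.126 w 3.556 amp 0.119 rms 0.0009
(array([292.025, 250.   ]), array([ 269,  233,   47,   32, 1205], dtype=int32))
```

```bash
cat >> h.py <<'E'
def plan(th,rate,w,dx,N,wait):
    "min-norm row positions (mm) that quiet the swing and travel dx; th,rate given `wait` s before first row"
    dt=.125;ex=lambda t:np.array([[np.cos(w*t),np.sin(w*t)/w],[-w*np.sin(w*t),np.cos(w*t)]])
    D=np.diff(np.vstack([np.zeros(N),np.eye(N),np.zeros(N)]),axis=0)/1000   # dv from v (mm/s)
    M=sum(ex((N-k)*dt)@np.array([[0],[-w*w/9.81]])@D[k:k+1] for k in range(N+1))
    s=ex(wait+N*dt)@[th,rate]
    A=np.vstack([M,np.full(N,dt)/100]);b=np.r_[-s,dx/100]
    W=np.linalg.inv(D.T@D*1e6+.02*np.eye(N))
    v=W@A.T@np.linalg.solve(A@W@A.T,b);x=np.cumsum(v)*dt
    print("x",x.round(1),"units",(-x/120).round(2)); return x
E
python3 - <<'E'
from h import *
for N in(12,16): plan(.113,.126,3.556,12.8,N,.05)
E
```

```text
x [15.9 36.  51.5 57.2 52.1 38.6 21.6  6.4 -2.2 -2.2  4.6 12.8] units [-0.13 -0.3  -0.43 -0.48 -0.43 -0.32 -0.18 -0.05  0.02  0.02 -0.04 -0.11]
x [  5.5  12.8  18.8  20.9  18.1  10.6  -0.4 -12.4 -23.  -29.7 -31.1 -26.7
 -17.6  -5.8   5.5  12.8] units [-0.05 -0.11 -0.16 -0.17 -0.15 -0.09  0.    0.1   0.19  0.25  0.26  0.22
  0.15  0.05 -0.05 -0.11]
```

```bash
python3 -m pendant '[[[0,-0.05,0],0],[[0,-0.11,0],0],[[0,-0.16,0],0],[[0,-0.17,0],0],[[0,-0.15,0],0],[[0,-0.09,0],0],[[0,0,0],0],[[0,0.1,0],0]]' 0 | head -2
python3 -m pendant '[[[0,0.09,0],0],[[0,0.15,0],0],[[0,0.16,0],0],[[0,0.12,0],0],[[0,0.05,0],0],[[0,-0.05,0],0],[[0,-0.15,0],0],[[0,-0.21,0],0]]' 0 | head -2
python3 - <<'E'
from h import *
r=swatch(26);fit(r,3.556);print(r[-1])
i=env.camera_info("side");im=cv2.imread("pics/lasts.png")
print(shade(im)); print([(c,plane(i,c,3.7)[0].round(1)) for c,s in blobs(im,(105,150,40),(130,255,255),10)])
E
```

```text
t: 12.42
position: [491.6, -68.8, 300.3]
t: 13.42
position: [490.8, -94.3, 300.3]
t0 14.675 offs 0.003 th -0.002 rate -0.000 w 3.556 amp 0.002 rms 0.0006
(14.675, np.float64(399.90800286064865), np.float64(0.0009526277108322128))
(array([289.125, 250.   ]), array([ 266,  234,   47,   31, 1181], dtype=int32))
[(array([ 48.7, 185. ]), array([709.9, 751.4,   3.7])), (array([386.8, 279.4]), array([ 643.5, -353.9,    3.7]))]
```

Swing is 0.002 rad and the trolley is at 399.9 mm against a target of 399.3 mm. I'll hold, then release slowly and rise.

```bash
H='[[[0,0,0],0],[[0,0,0],0],[[0,0,0],0],[[0,0,0],0],[[0,0,0],0],[[0,0,0],0],[[0,0,0],0],[[0,0,0],0]]'
python3 -m pendant '[[[0,0,0],0],[[0,0,0],0],[[0,0,0],0],[[0,0,0],0],[[0,0,0],0],[[0,0,0],0],[[0,0,0],0],[[0,0,0],0]]' 0 | head -1
python3 -m pendant '[[[0,0,0],0],[[0,0,0],0],[[0,0,0],0],[[0,0,0],0],[[0,0,0],0],[[0,0,0],0],[[0,0,0],0],[[0,0,0],0]]' 0 | head -1
python3 -m pendant '[[[0,0,0],0],[[0,0,0],0],[[0,0,0],0],[[0,0,0],0],[[0,0,0],0],[[0,0,0],0],[[0,0,0],0],[[0,0,0],0]]' 0 | head -1
python3 -m pendant '[[[0,0,0],0],[[0,0,0],0],[[0,0,0],0],[[0,0,0],0],[[0,0,0],0],[[0,0,0],0],[[0,0,0],0],[[0,0,0],0]]' 0 | head -1
python3 -m pendant '[[[0,0,0],0],[[0,0,0],0],[[0,0,0],0],[[0,0,0],0],[[0,0,0],0],[[0,0,0],0],[[0,0,0],0],[[0,0,0],0]]' 0.5
python3 -m pendant '[[[0,0,-0.1],0],[[0,0,-0.3],0],[[0,0,-0.6],0],[[0,0,-0.9],0],[[0,0,-0.9],0],[[0,0,-0.9],0]]' 0.5
python3 - <<'E'
from h import *
v=399.9;info=env.camera_info("side");r=[]
for _ in range(20):
    t=env.get_obs()['t'];im=env.camera("side");r.append((t,v,sang(im,info,v)))
fit(r,3.556);cv2.imwrite("pics/end.png",im)
E
```

```text
t: 15.72
t: 16.73
t: 17.73
t: 18.73
t: 19.73
position: [490.4, -95.0, 300.3]
ee_rot: [[-1.0, 0.031, -0.0], [0.031, 1.0, -0.0], [0.0, -0.0, -1.0]]
force: [0.2, -0.6, -0.0]
opening: 43.9
grip_force: 0.0
t: 20.48
position: [490.3, -94.8, 408.1]
ee_rot: [[-1.0, 0.031, -0.0], [0.031, 1.0, 0.0], [0.0, 0.0, -1.0]]
force: [0.1, -0.9, -0.4]
opening: 44.1
grip_force: 0.0
t0 21.425 offs 0.003 th -0.001 rate -0.009 w 3.556 amp 0.003 rms 0.0005
```

View pics/end.png

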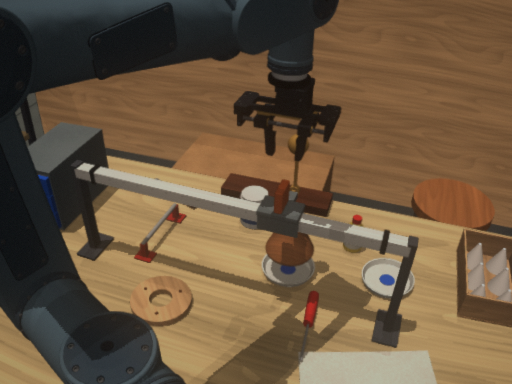

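The gripper is clear above the fin, and the shade hangs still over the nearer tray, centred near (289,250) with the blue spot just visible at (288,268). The other objects on the bench look undisturbed.

```bash
python3 -c "
from station import env
print(env.finish_job())"
```

```text
the job is handed in; nothing more can be done
None
```

The shade was hanging still over the nearer drip tray (swing about 0.003 rad, trolley within about 1 mm of my measured target), was held quiet for over five seconds and then let go; the job is handed in, but no verdict was returned.

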